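# Find and release the latched key of a bench switch box

## Robot

A 6-joint arm with a two-finger parallel gripper is mounted at the origin on a cart in front of the work surface, level with it; the furniture and walls round the work are solid. World frame = base frame: x ahead of the robot, y to its left, z up, the work surface at z = 0. Lengths are in m, angles in rad, forces in N, time in s.
With the tool pointing down it reaches from about 0.275 to 0.85 m from the base axis. Payload 5.2 kg.
Tool frame: the origin (TCP) lies between the finger pads; the fingertips stand env.tip_reach ahead of it and the grasp point (between the pads) lies 3 mm ahead of it (env.tip_reach is the distance from the TCP to the fingertips, in m); z points along the fingers, y is the line along which they close (so a half turn about z gives the same grasp; the last joint's range is limited). The gripper opens to 85 mm and grips with 20 to 120 N. Pads are 22 mm wide; open, the fingers measure 114 mm over their backs; the gripper's body (76 mm by 85 mm) begins 54 mm behind the grasp point. The pads swing forward as they close: fully open they stand 13 mm farther back than shut.
Start: joints at [-0.203, 0.259, 1.535, -0, 1.348, -0.203], TCP at [0.55, 0, 0.253] pointing down, gripper open.
Joint ranges: [-3.14, 3.14], [-0.91, 2.08], [0.19, 2.58], [-1.22, 4.36], [0.22, 2.71], [-3.12, 3.12]. Speed limits (rad/s): [2.57, 2.57, 3.14, 3.14, 3.14, 3.14].

## Interface

Orientations are given as a unit quaternion [x, y, z, w].
In Python, from bench import env, viewer, ticket gives the robot as it stands. The module is installed in compiled form; this text tells all that it offers.
- The arm moves only by the tool step_arm, never from a script. Its argument "deltas" is text: rows parted by semicolons, each of 7 numbers parted by spaces: the shift along the tool's x, y, z in m, then the turn, a rotation vector about the tool's x, y, z in units of 5 degrees (1.0 is 5 degrees), then the closure in counts, from 0 (fully open) to 255 (shut). A call has 1 to 20 rows; each row is the pose to reach, as a shift and turn from the pose commanded when the call began, along the tool's axes at that moment; what a row does not reach only later rows make up. A row lasts 1/8 s, in which the tool goes at most 62.5 mm and 10.7 degrees, less where a joint would pass 70% of its speed; a pose out of reach is approached as far as the arm can. A call with a gripper value outside its range is refused whole. The fingers move at their own pace and stop on an object; "squeeze" is the grip in N (left out, the last holds). Time passes only in rows, so rows that repeat a pose let the fingers close. It gives the time, the measured TCP pose, the force, the opening and the grip force at its end, in the units of the state.
- env.get_state(): the state, without advancing time (a new reading comes with each control period).
- viewer.camera(name): name is "scene" or "side" or "wrist"; returns (picture, depth): 480x640x3 uint8, blue, green, red; 480x640 float32, m along the optical axis (not along the pixel's ray), 0 where there is no reading.
- viewer.camera_info(name): a dict with "K" (3x3 intrinsics, pixels), "origin" and "attitude" of the camera in the world; the wrist camera has in their place "mount" (4x4, takes a point from camera to tool coordinates, whose origin is the TCP and whose axes are the flange's). Camera axes: x right, y up, looking along -z (the intrinsics and any distortion apply to the point x, -y, -z); pixel columns grow to the right and rows downward; lengths in m; the calibration is good to about 2 mm. A picture is of the moment at which its call begins: read the wrist's pose just before it. camera_info takes no time and is no camera call.
- ticket.job_done(): hands the job in; it is judged then, once.
The state is a dict: "time": time; "joints": joint angles; "dq": joint speeds; "joint_efforts": joint torques, N m; "eef_pos": TCP position; "ee_rot": TCP orientation; "wrist_force": force on the tool from outside, world axes, zero at the start; "wrist_torque": the same for the moment, N m; "width": finger opening in m; "gripper_force": force on a finger pad.
Only numpy, scipy, OpenCV 4.12 (cv2) and the standard library are available. Lean on these libraries where they do the work, as an engineer would, in place of code of your own. Each camera call takes 0.05 s, during which the arm holds its last target. There are 200 camera calls.

## Task

One of the four keys of the bench switch box was left latched down, so its output is still on. Go along the row from left to right and tap each key lightly with the fingertips to feel which one is already down, without pushing any of them so far that it latches or lets go. Then lift off and press the latched key all the way in so that it springs up, and leave all four keys standing up, touching nothing and with the things round the box undisturbed.

Things in the scene. Friction and masses are not known exactly. Their poses are not given: they have to be found in the camera images.
- switch_box: Fixed grey case 150 mm deep (its x), 190 wide (its y), aluminium top panel 58 mm above the desk. Origin: centre of the underside; x to its rear (away from the robot at yaw 0), y to its left. The four keys stand 34 mm apart in a row along y at x = -34 mm, each in a black bezel 2.2 mm high. At x = +40 mm eight black binding posts 14 mm across rise 19 mm above the panel.
- key_1: The leftmost of four identical grey keys (left as the robot sees it, the box's +y). Cap 22 mm (box x) by 18 mm (box y). Origin: centre of its top face, at box x = -34, y = +51 mm; it moves with the key: 71 mm above the desk when up, about 66.5 mm when latched down, 63 mm when fully in. Its axes are the box's.
- key_2: The second from the left of four identical grey keys (left as the robot sees it, the box's +y). Cap 22 mm (box x) by 18 mm (box y). Origin: centre of its top face, at box x = -34, y = +17 mm; it moves with the key: 71 mm above the desk when up, about 66.5 mm when latched down, 63 mm when fully in. Its axes are the box's.
- key_3: The third from the left of four identical grey keys (left as the robot sees it, the box's +y). Cap 22 mm (box x) by 18 mm (box y). Origin: centre of its top face, at box x = -34, y = -17 mm; it moves with the key: 71 mm above the desk when up, about 66.5 mm when latched down, 63 mm when fully in. Its axes are the box's.
- key_4: The rightmost of four identical grey keys (left as the robot sees it, the box's +y). Cap 22 mm (box x) by 18 mm (box y). Origin: centre of its top face, at box x = -34, y = -51 mm; it moves with the key: 71 mm above the desk when up, about 66.5 mm when latched down, 63 mm when fully in. Its axes are the box's.
- plunger_1 (a joint): Travel of key 1 straight down, m: 0 up, about 0.0045 latched, 0.008 fully in (hard stop). Push-push: pressed past 0.0065 and let go, an up key latches and a latched key springs up; pushes short of 0.005 change nothing. It takes 1 N to start an up key moving, 2.5 N to move a latched one (a lighter tap leaves it still) and about 4 N to reach the stop; press slowly, under 50 mm/s.
- plunger_2 (a joint): Travel of key 2 straight down, m: 0 up, about 0.0045 latched, 0.008 fully in (hard stop). Push-push: pressed past 0.0065 and let go, an up key latches and a latched key springs up; pushes short of 0.005 change nothing. It takes 1 N to start an up key moving, 2.5 N to move a latched one (a lighter tap leaves it still) and about 4 N to reach the stop; press slowly, under 50 mm/s.
- plunger_3 (a joint): Travel of key 3 straight down, m: 0 up, about 0.0045 latched, 0.008 fully in (hard stop). Push-push: pressed past 0.0065 and let go, an up key latches and a latched key springs up; pushes short of 0.005 change nothing. It takes 1 N to start an up key moving, 2.5 N to move a latched one (a lighter tap leaves it still) and about 4 N to reach the stop; press slowly, under 50 mm/s.
- plunger_4 (a joint): Travel of key 4 straight down, m: 0 up, about 0.0045 latched, 0.008 fully in (hard stop). Push-push: pressed past 0.0065 and let go, an up key latches and a latched key springs up; pushes short of 0.005 change nothing. It takes 1 N to start an up key moving, 2.5 N to move a latched one (a lighter tap leaves it still) and about 4 N to reach the stop; press slowly, under 50 mm/s.
- board_dut: Bare circuit board 50 x 88 x 10 mm lying left of the box; leave alone. Origin: centre of its underside.
- side_cutters: Blue-handled side cutters, 122 x 74 x 16 mm, lying behind the box; leave alone. Origin: centre of the underside.
- scope_probe: Oscilloscope probe, a dark rod 144 x 12 x 12 mm, lying to the left in front of the board; leave alone. Origin: centre of the underside.
- white_pen: White pen 136 x 12 x 13 mm lying in front of the box; leave alone. Origin: centre of the underside.

How it is judged:
By the outcome, as a careful person would: the job done as asked, in the order asked, and still so for the second after the job is handed in, with the robot touching nothing.
It also fails if it takes over 51 s, if anything falls off the work surface, if the arm or the gripper's body presses on something with over 40 N, if the wrist force passes 120 N, or if a joint passes its speed limit or range.

## Working session

There is one attempt and no reset: what is moved stays moved. The work goes in short steps, Python scripts to look and compute and a tool call to move; the robot and the scene stay as the last step left them, time stands still between calls to the robot, and variables do not carry over. Pictures are saved under pics/ and viewed, at most 10 in all, crops included, and the job is handed in when it is done.

Besides the shell and the picture viewer there is one more tool, called as a command line: name --argument value ..., lists and objects as JSON in quotes. step_arm: Moves the arm, as the interface text tells. Its arguments: {"type":"object","properties":{"deltas":{"type":"string"},"squeeze":{"type":"number"}},"required":["deltas"]}

```bash
mkdir -p pics; python3 - <<'E'
from bench import env, viewer
import cv2,numpy as np
s=env.get_state();print(s,env.tip_reach)
for n in ("scene","wrist"):
    p,d=viewer.camera(n);cv2.imwrite(f"pics/{n}0.png",p);np.save(f"{n}_d.npy",d);print(n,viewer.camera_info(n))
E
```

```text
{'time': 0.0, 'joints': array([-2.02799470e-01,  2.59336796e-01,  1.53611503e+00, -6.00476681e-05,
        1.34800371e+00, -2.02822842e-01]), 'dq': array([-1.32132212e-03, -1.65054027e-03,  3.68125656e-04, -2.18724795e-05,
       -1.12423115e-03, -9.43354162e-05]), 'joint_efforts': array([ 1.06436883e-04, -4.46029150e+01, -2.90570551e+01, -7.42485804e-05,
        1.18754001e-02, -2.51378208e-05]), 'eef_pos': array([5.49492003e-01, 1.08363846e-04, 2.52465185e-01]), 'ee_rot': array([ 7.07093501e-01,  7.07119447e-01, -5.36909860e-04, -7.61681933e-04]), 'wrist_force': array([-1.65008391,  0.21851219, -0.48913056]), 'wrist_torque': array([0.03307323, 0.00143761, 0.01277701]), 'gripper_force': 0.0, 'width': 0.08529635248310112} 0.022
scene {'K': array([[543.22596465,   0.        , 321.87587307],
       [  0.        , 543.22596465, 239.7146246 ],
       [  0.        ,   0.        ,   1.        ]]), 'origin': array([-0.07587023,  0.70267396,  0.64252642]), 'attitude': array([-0.21764001,  0.38260553,  0.78427381, -0.43721897])}
wrist {'K': array([[381.91372282,   0.        , 318.57366256],
       [  0.        , 381.91372282, 241.04860493],
       [  0.        ,   0.        ,   1.        ]]), 'mount': array([[ 7.69520977e-04,  9.55681375e-01,  2.94401967e-01,
         7.41704784e-02],
       [ 9.99999687e-01, -6.81019414e-04, -4.03133061e-04,
         6.36927029e-04],
       [-1.84773303e-04,  2.94402185e-01, -9.55681599e-01,
        -1.20745351e-01],
       [ 0.00000000e+00,  0.00000000e+00,  0.00000000e+00,
         1.00000000e+00]])}
```

View pics/scene0.png

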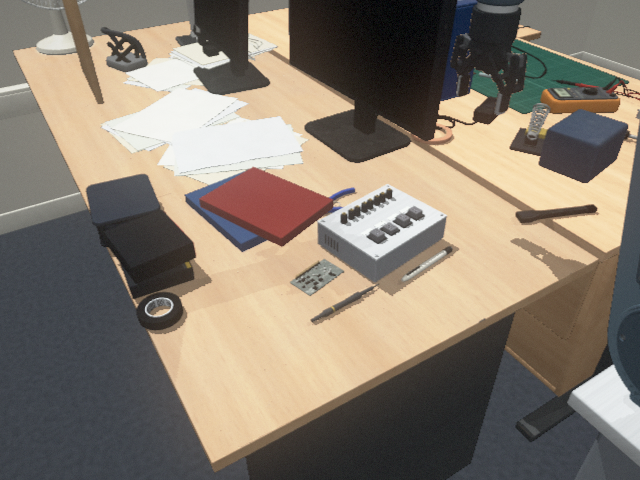

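View pics/wrist0.png

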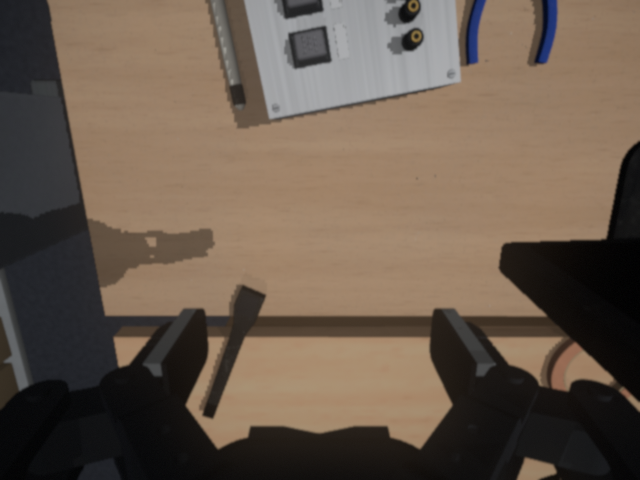

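The scene view shows the box left of the robot, its top panel spanning about (320–445, 185–275), with the keys near (377,236)–(416,213). The wrist view shows its right edge, with key 4 at (310,46). Next I fit the panel using depth.

```bash
cat > h.py <<'E'
import numpy as np, cv2
from scipy.spatial.transform import Rotation as R
from bench import env, viewer
def cloud(name, d, state=None):
    i=viewer.camera_info(name);K=i["K"];v,u=np.mgrid[:480,:640]
    P=np.stack([(u-K[0,2])/K[0,0]*d,-(v-K[1,2])/K[1,1]*d,-d],-1)
    if name=="wrist":
        M=i["mount"];P=P@M[:3,:3].T+M[:3,3]
        return P@R.from_quat(state["ee_rot"]).as_matrix().T+state["eef_pos"]
    return P@R.from_quat(i["attitude"]).as_matrix().T+i["origin"]
E
python3 - <<'E'
from h import *
d=np.load("scene_d.npy");P=cloud("scene",d)
print(P[300,420],P[236,377],P[213,416])
m=np.zeros((480,640),bool);m[180:280,315:450]=1
m&=(abs(P[...,2]-.058)<.006)&(d>0)
q=P[m][:,:2];print(len(q),np.median(P[m][:,2]))
mm=cv2.morphologyEx(m.astype(np.uint8),cv2.MORPH_OPEN,np.ones((3,3)))>0
q=P[mm][:,:2]
print(cv2.minAreaRect((q*1000).astype(np.float32)))
# monitor
m2=(P[...,2]>.08)&(d>0)&(P[...,0]<1.0)&(P[...,0]>.2)&(abs(P[...,1])<.45)
q=P[m2]; v,u=np.nonzero(m2)
s=u<440
print(q[s].min(0),q[s].max(0))
E
```

```text
[0.40356388 0.21969976 0.00056529] [0.5125107  0.23441779 0.07166293] [0.53271202 0.1313369  0.06987867]
4452 0.0592189049441077
((565.439453125, 183.65975952148438), (153.563232421875, 195.12974548339844), 10.386322975158691)
[ 0.60082491 -0.04081459  0.08001876] [0.99999001 0.20030089 0.38300005]
```

step_arm --deltas "0.05 -0.01 0 0 0 -1 255; 0.10 -0.02 0 0 0 -2.08 255; 0.13 -0.03 0 0 0 -2.08 255; 0.13 -0.03 0 0 0 -2.08 255; 0.13 -0.03 0 0 0 -2.08 255" --squeeze 20

```text
time: 0.72
eef_pos: [0.5201, 0.1296, 0.2531]
ee_rot: [0.64, 0.768, -0.0, 0.0]
wrist_force: [0.6, -0.0, 1.2]
width: -0.0001
gripper_force: 0.0
```

```bash
python3 - <<'E'
from h import *
s=env.get_state();p,d=viewer.camera("wrist");cv2.imwrite("pics/w1.png",p);P=cloud("wrist",d,s)
print(s["eef_pos"],R.from_quat(s["ee_rot"]).as_matrix().round(4),s["width"],s["wrist_force"])
np.savez("w1",P=P,d=d)
m=(abs(P[...,2]-.058)<.005)&(d>0)
m=cv2.morphologyEx(m.astype(np.uint8),cv2.MORPH_OPEN,np.ones((3,3)))
n,l,st,c=cv2.connectedComponentsWithStats(m);k=1+st[1:,4].argmax();m=l==k
q=P[m];print(st[k],np.median(q[:,2]));print(cv2.minAreaRect((q[:,:2]*1000).astype(np.float32)))
m3=(P[...,2]>.063)&(P[...,2]<.074)&(d>0)
n,l,st,c=cv2.connectedComponentsWithStats(m3.astype(np.uint8))
for k in range(1,n):
  if st[k,4]>150: print(st[k],c[k],np.median(P[l==k],axis=0))
E
```

```text
[0.52009887 0.12961679 0.25310163] [[-1.808e-01  9.835e-01 -2.000e-04]
 [ 9.835e-01  1.808e-01 -6.000e-04]
 [-5.000e-04 -3.000e-04 -1.000e+00]] -0.00010253788634282993 [ 0.55716132 -0.02316416  1.24638441]
[  293    30   203   240 39496] 0.05835152308491147
((567.7044677734375, 184.40785217285156), (150.5069580078125, 190.04515075683594), 10.492136001586914)
[333  79  31  27 760] [348.09605263  91.60526316] [0.52453997 0.22851003 0.07110753]
[333 127  29  24 662] [346.53776435 138.47280967] [0.53054316 0.19539394 0.06661628]
[333 171  28  24 646] [346.18575851 182.40247678] [0.53674879 0.16256383 0.07108314]
[332 212  27  23 590] [345.04915254 223.37457627] [0.54269278 0.12957321 0.07105324]
```

View pics/w1.png

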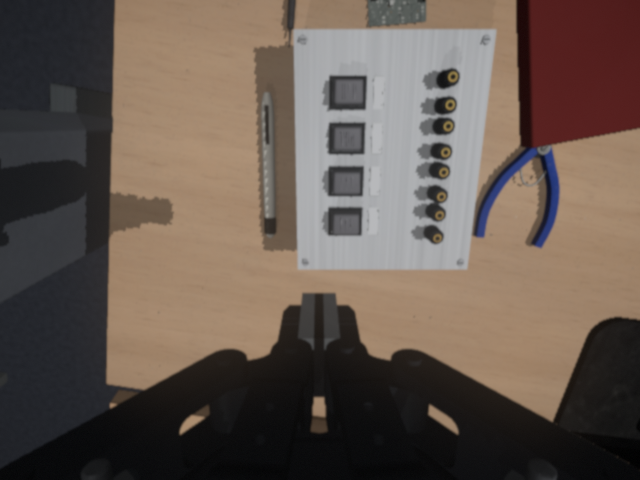

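The view confirms the box at yaw about 10.5°, with keys at columns near 347 and rows 92, 138, 182 and 223. Depth suggests key 2 (z = 66.6 mm) is the one that's down. I'll check that by tapping, starting at key 1.

step_arm --deltas "0.05 0.011 0.03 0 0 0 255; 0.0965 0.0222 0.07 0 0 0 255; 0.0965 0.0222 0.12 0 0 0 255; 0.0965 0.0222 0.148 0 0 0 255; 0.0965 0.0222 0.148 0 0 0 255; 0.0965 0.0222 0.148 0 0 0 255; 0.0965 0.0222 0.148 0 0 0 255"

```text
time: 1.65
eef_pos: [0.5259, 0.2287, 0.1072]
ee_rot: [0.64, 0.768, 0.001, 0.001]
wrist_force: [-0.4, -0.0, 0.8]
width: 0.0
gripper_force: 0.0
```

```bash
cat >f.py <<'E'
from h import *
F=[];Z=[]
for _ in range(6):
    p,d=viewer.camera("wrist");s=env.get_state();F.append(s["wrist_force"]);Z.append(s["eef_pos"])
P=cloud("wrist",d,s)
print(s["time"],np.mean(Z,0).round(5),"F",np.mean(F,0).round(2),"sd",np.std(F,0).round(2))
for n,c in zip("1234",[(.5248,.2284),(.5307,.1952),(.5369,.1623),(.5430,.1294)]):
    q=P[(np.hypot(P[...,0]-c[0],P[...,1]-c[1])<.007)&(d>0)]
    print(n,len(q),np.median(q[:,2]).round(4) if len(q) else None)
E
python3 f.py
```

```text
1.95 [0.52507 0.22891 0.10644] F [ 0.05  0.11 -0.01] sd [0.31 0.51 0.57]
1 1179 0.1282
2 0 None
3 304 0.0711
4 0 None
```

step_arm --deltas "0 0 0.004 0 0 0 255; 0 0 0.008 0 0 0 255; 0 0 0.011 0 0 0 255; 0 0 0.012 0 0 0 255; 0 0 0.013 0 0 0 255; 0 0 0.014 0 0 0 255; 0 0 0.015 0 0 0 255; 0 0 0.015 0 0 0 255; 0 0 0.015 0 0 0 255"

```text
time: 3.08
eef_pos: [0.5244, 0.2289, 0.0904]
ee_rot: [0.64, 0.768, -0.0, -0.0]
wrist_force: [-0.7, -0.6, 1.8]
width: 0.0001
gripper_force: 1.1
```

```bash
python3 f.py
```

```text
3.375 [0.52435 0.22894 0.09034] F [-1.64 -0.71  2.4 ] sd [0.35 0.5  0.84]
1 1000 0.1144
2 0 None
3 0 None
4 0 None
```

Key 1 gave 2.4 N at tip z = 68.3 mm. It resisted from its upper position, so it's up. Next is key 2, at the same height.

step_arm --deltas "0 0 -0.006 0 0 0 255; 0 0 -0.012 0 0 0 255; 0 0 -0.012 0 0 0 255; -0.017 0 -0.012 0 0 0 255; -0.034 0 -0.012 0 0 0 255; -0.034 0 -0.012 0 0 0 255; -0.034 0 -0.008 0 0 0 255; -0.034 0 -0.004 0 0 0 255; -0.034 0 -0.002 0 0 0 255; -0.034 0 -0.001 0 0 0 255; -0.034 0 0 0 0 0 255; -0.034 0 0 0 0 0 255; -0.034 0 0 0 0 0 255"

```text
time: 5.0
eef_pos: [0.5306, 0.1955, 0.0904]
ee_rot: [0.64, 0.768, 0.0, 0.0]
wrist_force: [-0.1, -0.5, 0.2]
width: -0.0003
gripper_force: 0.0
```

```bash
python3 f.py
```

```text
5.3 [0.53061 0.19551 0.0904 ] F [ 0.02  0.12 -0.17] sd [0.64 0.26 0.38]
1 1018 0.0712
2 1002 0.1144
3 2 0.0723
4 4 0.0696
```

No resistance at that height. I'll lower in fine steps until it lightly touches.

step_arm --deltas "0 0 0.0005 0 0 0 255; 0 0 0.001 0 0 0 255; 0 0 0.0015 0 0 0 255; 0 0 0.002 0 0 0 255; 0 0 0.002 0 0 0 255; 0 0 0.002 0 0 0 255"

```text
time: 6.05
eef_pos: [0.5305, 0.1955, 0.0884]
ee_rot: [0.64, 0.768, -0.0, 0.0]
wrist_force: [-0.5, -0.1, 2.1]
width: -0.0
gripper_force: 0.9
```

```bash
python3 f.py
```

```text
6.35 [0.53056 0.1955  0.08841] F [-0.51 -0.4   2.15] sd [0.39 0.45 0.35]
1 1039 0.0713
2 1002 0.1123
3 31 0.0715
4 2 0.0621
```

Contact at the latched height (2.1 N, tip 66.4 mm), so key 2 is down. On to key 3, at the same height used for key 1.

step_arm --deltas "0 0 -0.008 0 0 0 255; 0 0 -0.014 0 0 0 255; 0 0 -0.014 0 0 0 255; -0.017 0 -0.014 0 0 0 255; -0.034 0 -0.014 0 0 0 255; -0.034 0 -0.014 0 0 0 255; -0.034 0 -0.010 0 0 0 255; -0.034 0 -0.006 0 0 0 255; -0.034 0 -0.004 0 0 0 255; -0.034 0 -0.003 0 0 0 255; -0.034 0 -0.002 0 0 0 255; -0.034 0 -0.002 0 0 0 255; -0.034 0 -0.002 0 0 0 255"

```text
time: 7.98
eef_pos: [0.5367, 0.1622, 0.0904]
ee_rot: [0.64, 0.768, 0.0, -0.0]
wrist_force: [-0.5, 0.7, 2.7]
width: -0.0
gripper_force: 1.1
```

```bash
python3 f.py
```

```text
8.275 [0.53673 0.16218 0.09041] F [-1.36  0.59  2.24] sd [0.63 0.6  0.37]
1 1251 0.0712
2 960 0.0669
3 1028 0.1143
4 0 None
```

step_arm --deltas "0 0 -0.006 0 0 0 255; 0 0 -0.012 0 0 0 255; 0 0 -0.012 0 0 0 255; -0.017 0 -0.012 0 0 0 255; -0.034 0 -0.012 0 0 0 255; -0.034 0 -0.012 0 0 0 255; -0.034 0 -0.008 0 0 0 255; -0.034 0 -0.004 0 0 0 255; -0.034 0 -0.002 0 0 0 255; -0.034 0 -0.001 0 0 0 255; -0.034 0 0 0 0 0 255; -0.034 0 0 0 0 0 255; -0.034 0 0 0 0 0 255"

```text
time: 9.9
eef_pos: [0.5428, 0.1287, 0.0904]
ee_rot: [0.64, 0.768, 0.0, -0.0]
wrist_force: [-1.5, 0.5, 2.3]
width: 0.0002
gripper_force: 1.1
```

```bash
python3 f.py
```

```text
10.2 [0.54287 0.12873 0.09041] F [-1.52  0.98  2.5 ] sd [0.37 0.45 0.53]
1 1577 0.0712
2 1186 0.0668
3 1023 0.0712
4 1028 0.1146
```

Keys 3 and 4 resist like key 1, so both are up. Lifting off and pressing key 2 fully in.

step_arm --deltas "0 0 -0.008 0 0 0 255; 0 0 -0.016 0 0 0 255; 0 0 -0.016 0 0 0 255; 0.017 0 -0.016 0 0 0 255; 0.034 0 -0.016 0 0 0 255; 0.051 0 -0.016 0 0 0 255; 0.068 0 -0.016 0 0 0 255; 0.068 0 -0.016 0 0 0 255; 0.068 0 -0.010 0 0 0 255; 0.068 0 -0.005 0 0 0 255; 0.068 0 -0.001 0 0 0 255; 0.068 0 0.002 0 0 0 255; 0.068 0 0.003 0 0 0 255; 0.068 0 0.004 0 0 0 255; 0.068 0 0.005 0 0 0 255; 0.068 0 0.0056 0 0 0 255; 0.068 0 0.0056 0 0 0 255; 0.068 0 0.0056 0 0 0 255"

```text
time: 12.45
eef_pos: [0.5307, 0.1953, 0.0851]
ee_rot: [0.64, 0.768, -0.0, 0.0]
wrist_force: [-1.8, -3.3, 5.5]
width: 0.0002
gripper_force: 2.5
```

```bash
python3 f.py
```

```text
12.75 [0.53065 0.19533 0.08507] F [-1.51 -2.81  5.03] sd [0.49 0.4  0.32]
1 1083 0.0713
2 1006 0.1089
3 78 0.0714
4 1 0.0614
```

Key 2 is at its stop (5 N, tip 63.1 mm). I'll rise slowly, then move back so the camera can see all the keys.

step_arm --deltas "0 0 -0.003 0 0 0 255; 0 0 -0.007 0 0 0 255; 0 0 -0.012 0 0 0 255; 0 0 -0.03 0 0 0 255; 0 0 -0.08 0 0 0 255; -0.03 0 -0.13 0 0 0 255; -0.065 0 -0.168 0 0 0 255; -0.065 0 -0.168 0 0 0 255; -0.065 0 -0.168 0 0 0 255; -0.065 0 -0.168 0 0 0 255; -0.065 0 -0.168 0 0 0 255"

```text
time: 14.12
eef_pos: [0.5416, 0.1323, 0.2514]
ee_rot: [0.64, 0.769, -0.001, -0.001]
wrist_force: [0.6, 0.8, 0.3]
width: -0.0003
gripper_force: 0.0
```

```bash
python3 f.py; python3 -c "
from h import *
cv2.imwrite('pics/w2.png',viewer.camera('wrist')[0])"
```

```text
14.425 [0.54203 0.13196 0.25214] F [ 0.09  0.45 -0.28] sd [0.28 0.27 0.26]
1 301 0.0714
2 272 0.0715
3 253 0.0715
4 1244 0.2759
```

View pics/w2.png

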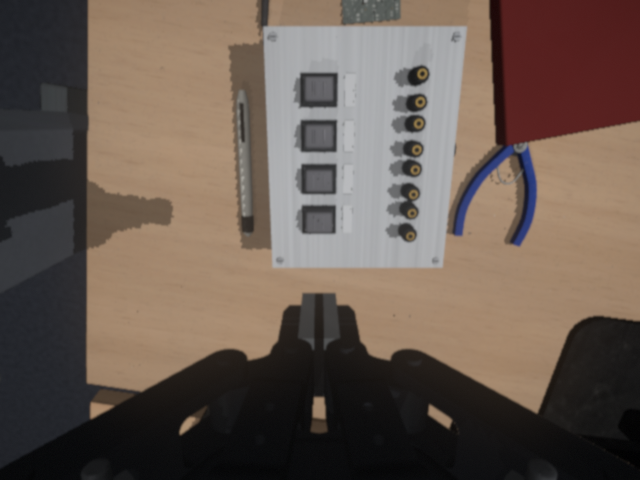

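The keys at column 319 (rows 90, 136, 179 and 219) look alike, and the pen and cutters are where they were. Key 4's depth reading was mixed up with the fingers, so I'll re-check it before handing in.

```bash
python3 - <<'E'
from h import *
from bench import ticket
s=env.get_state();p,d=viewer.camera("wrist");P=cloud("wrist",d,s)
z=[np.median(P[r-6:r+7,313:326,2]).round(4) for r in (90,136,179,219)];print(z)
if min(z)>.0695: print(ticket.job_done())
E
```

```text
[np.float64(0.0714), np.float64(0.0713), np.float64(0.0714), np.float64(0.0714)]
the job is handed in; nothing more can be done
None
```

Key 2 was the latched one: I tapped all four keys from left to right, pressed key 2 fully in so it sprang up, and handed the job in with all four standing up (71 mm) and the arm clear.

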